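# Lift the top burette clamp off the pile in the covered case and set it out in the tray

### The arm

A 7-joint arm with a two-finger parallel gripper is mounted at the origin on the work surface. World frame = base frame: x ahead of the robot, y to its left, z up, the work surface at z = 0. Lengths are in m, angles in rad, forces in N, time in s.
With the tool pointing down it reaches from about 0.4 to 0.85 m from the base axis. Payload 10.4 kg.
Tool frame: the origin (TCP) lies at the very end of the fingers, on their centre line; the grasp point (between the pads) lies 19 mm behind it (manip.grip_point_offset is the z of the grasp point in the tool frame, in m); z points along the fingers, y is the direction in which the jaws open and shut (so a half turn about z gives the same grasp; the last joint's range is limited). The gripper opens to 85 mm and grips with 20 to 120 N. Pads are 22 mm wide; open, the fingers measure 114 mm over their backs; the gripper's body (76 mm by 85 mm) begins 54 mm behind the grasp point. The pads swing forward as they close: fully open they stand 13 mm farther back than shut.
Start: joints at [-1.147, 0.332, -0.065, 1.46, 0.022, 1.35, -0.088], TCP at [0.27, 0.564, 0.231] pointing down, gripper open.
Joint ranges: [-2.6, 2.6], [-0.5, 2.12], [-1.47, 1.34], [0.16, 2.42], [-1.27, 4.41], [0.06, 2.06], [-2.6, 2.6]. Speed limits (rad/s): [2.22, 2.22, 2.79, 2.79, 3.14, 3.14, 3.14].

### API

Orientations are given as a unit quaternion [x, y, z, w].
In Python, from workcell import manip, camera, get_calibration, hand_in gives the robot as it stands.
- The arm moves only by the shell command python3 -m pendant 'ROWS' [FORCE]. ROWS is JSON, a list of rows, each a list of 5 numbers: the shift along the tool's x, y, z in units of 40 mm (1.0 is 40 mm), then the turn about the tool's z in units of 6 degrees (1.0 is 6 degrees), then the closure, from 0 (fully open) to 1 (shut). A call has 1 to 5 rows; each row is the pose to reach, as a shift and turn from the pose commanded when the call began, along the tool's axes at that moment; what a row does not reach only later rows make up. A row lasts 1/8 s, in which the tool goes at most 62.5 mm and 10.7 degrees, less where a joint would pass 70% of its speed; a pose out of reach is approached as far as the arm can. A call with a gripper value outside its range is refused whole. The fingers move at their own pace and stop on an object; FORCE is the grip in N (left out, the last holds). Time passes only in rows, so rows that repeat a pose let the fingers close. It gives the time, the measured TCP pose, the force and the opening at its end, in the units of the state.
- manip.get_obs(): the state, without advancing time (a new reading comes with each control period).
- camera(name): name is "scene" or "top"; returns (picture, depth): 420x560x3 uint8, red, green, blue; 420x560 float32, m along the optical axis (not along the pixel's ray), 0 where there is no reading.
- get_calibration(name): a dict with "vfov" (degrees; the focal length in pixels is half the picture's height over the tangent of half this angle, whatever the lens; pixels are square), "cx", "cy" (the principal point, pixels), "distortion" ([k1, k2, p1, p2, k3] as OpenCV has them; the pictures are not rectified), "position" and "rotation" of the camera in the world. Camera axes: x right, y down, z forward; pixel columns grow to the right and rows downward; lengths in m; the calibration is good to about 2 mm. A picture is of the moment at which its call begins. get_calibration takes no time and is no camera call.
- hand_in(): hands the job in, once; it reports no verdict.
The state is a dict: "clock": time; "joint_pos": joint angles; "joint_velocities": joint speeds; "tau": joint torques, N m; "position": TCP position; "ee_rot": TCP orientation; "ft_force": force on the tool from outside, world axes, zero at the start; "torque": the same for the moment, N m; "grip_width": opening from 0.0 (shut) to 1.0 (fully open).
Only numpy, scipy, OpenCV 4.12 (cv2) and the standard library are available. Lean on these libraries where they do the work, as an engineer would, in place of code of your own. Each camera call takes 0.05 s, during which the arm holds its last target.

### The job

Open the hardware case by lifting the front of its clear cover over the stop bumps and sliding it fully back, and leave it open. Then lift the top burette clamp off the pile without dragging the two clamps under it, and set it down gently, not dropped, in the empty lane of the white tray, lying on its flat back with its boss up and its length along the lane. Leave the other clamps, the boss head and the glassware and bottles where they are.

Things in the scene. Friction and masses are not known exactly. Their poses are not given: they have to be found in the camera images.
- top_clamp_centre (a point): Top clamp of the pile: a blue double burette clamp on its flat back, 150 mm long (x). Boss 28 (x) by 30 (y) by 36 mm high, flat sides; bar 12 mm wide, 14 mm high, out to jaw prongs at both ends (36 mm wide, 13 mm high, from x = 46 mm). Black thumb screw on the boss's +y side reaches y = 27 mm. 0.18 to 0.35 kg. Point: the boss's centre, 18 mm above the flat back; z up out of the boss's top.
- top_clamp: The same top clamp; origin in the middle of its flat back. It lies on the bars of the two lower clamps, about square to them, its back 14 mm above theirs; their bosses stand 36 mm high beside its bar, one on each side.
- lower_a_centre (a point): First lower clamp of the pile, lying on the case floor; same make: a double burette clamp as above. Point: the boss's centre, 18 mm above the flat back; z up out of the boss's top.
- lower_a_end (a point): Point between the prongs of the first lower clamp's +x end, 70 mm from its centre.
- lower_b_centre (a point): Second lower clamp of the pile, lying on the case floor; same make. Its boss stands on the other side of the top clamp from the first one's. Point: the boss's centre, 18 mm above the flat back; z up out of the boss's top.
- lower_b_end (a point): Point between the prongs of the second lower clamp's +x end, 70 mm from its centre.
- laid_1_centre (a point): A clamp of the same make already laid in one lane of the tray. Point: the boss's centre, 18 mm above the flat back; z up out of the boss's top.
- laid_2_centre (a point): A clamp of the same make already laid in another lane of the tray. Point: the boss's centre, 18 mm above the flat back; z up out of the boss's top.
- free_lane (a point): Centre of the floor of the tray's empty lane; x along the lane, z up. The white tray has three side-by-side lanes, each 182 mm long inside and 71 mm wide, 74 mm from centre to centre; the walls and dividers rise 22 mm above the lane floor. The lane floor is 4 mm above the bench.
- case: Grey hardware case fixed to the bench, 420 mm (x) by 270 mm (y), walls 5 mm thick and 68 mm high, floor 4 mm thick. Origin: centre of its underside; x runs from its front (near the robot) to its rear. The rear half of its top (x above 0) is a fixed clear pane; the front half is closed by the sliding clear cover.
- cover_pull (a point): Centre of the aluminium pull on the sliding cover near its front edge: 16 mm (x) by 56 mm (y) by 28 mm high; the cover's top is 14 mm below this point. x points to the rear, the way the cover opens. Shut, the cover's two front feet stand 5 mm before two stop bumps, 5.5 mm high and 8 mm long, on the side rails: raise the pull 8 to 15 mm to clear them; once back 25 mm it may be let down.
- cover_slide (a joint): Travel of the cover to the rear over the fixed pane, along the case's +x, in m: 0 shut, 0.2 fully open (end stop). Drag about 1 to 2 N.
- cover (a joint): Upward tilt of the cover about its rear edge, in rad: 0 lying down, at most 0.15. The pull is 185 mm in front of the tilt axis, so 0.05 rad raises it about 9 mm. The cover falls back under its own weight, about 1.6 N at the pull.
- conical_flask_centre (a point): Clear conical flask, 84 mm across, 140 mm high, standing on the bench. Centre at half its height.
- vol_flask_centre (a point): Clear volumetric flask, 68 mm across, 172 mm high. Centre at half its height.
- wash_bottle_centre (a point): White wash bottle with red cap, 66 mm across, 175 mm high with its spout. Point 80 mm above its foot.
- amber_bottle_centre (a point): Small amber bottle with blue cap, 60 mm across, 125 mm high. Centre at half its height.
- beaker_centre (a point): Clear beaker, 68 mm across, 85 mm high. Centre at half its height.
- boss_head_centre (a point): Loose boss head (grey metal block 36 x 24 x 24 mm with two black screws) lying in a front corner of the case beside the pile. Centre at half its height.

How it is judged:
On the way, in this order (a step that is already met when the one before it is completed fails the run):
1. the cover is slid fully open (value of joint cover_slide above 0.18 m), for 0.1 s.
2. the top clamp is lifted clear of the pile and the case (z of top_clamp_centre in the frame of case above 0.1 m), for 0.1 s.
At the end, for the whole second after the job is handed in: The cover is open by at least 175 mm and lies down; the clamp from the top of the pile lies still on the floor of the tray's empty lane, boss up (within 0.1 rad), lengthwise within 0.25 rad, its centre within 22 mm along and 20 mm across of the lane's centre (value of joint cover_slide above 0.175 m and value of joint cover below 0.02 rad and x of top_clamp_centre in the frame of free_lane between -0.022 and 0.022 m and y of top_clamp_centre in the frame of free_lane between -0.02 and 0.02 m and z of top_clamp_centre in the frame of free_lane between 0.013 and 0.024 m and angle between top_clamp_centre's own z axis and vertical below 0.1 rad and angle between the x axis of top_clamp_centre and the x axis of free_lane, either way round below 0.25 rad and linear speed of top_clamp below 0.02 m/s); the robot touches nothing.
It fails at once if a lower clamp of the pile is dragged: its centre moves more than 10 mm or its end more than 15 mm (distance of any of lower_a_centre, lower_b_centre from where it was at the start of the episode above 0.01 m or distance of any of lower_a_end, lower_b_end from where it was at the start of the episode above 0.015 m).
It fails at once if a clamp already in the tray or the boss head is moved more than 15 mm (distance of any of laid_1_centre, laid_2_centre, boss_head_centre from where it was at the start of the episode above 0.015 m).
It fails at once if glassware or a bottle is moved more than 20 mm (distance of any of conical_flask_centre, vol_flask_centre, wash_bottle_centre, amber_bottle_centre, beaker_centre from where it was at the start of the episode above 0.02 m).
It fails at once if the clamp falls: it moves faster than 0.6 m/s with no finger on it (linear speed of top_clamp above 0.6 m/s and contact force between the fingers and top_clamp below 0.05 N).
It also fails if it takes over 58 s, if anything falls off the work surface, if the arm or the gripper's body presses on something with over 40 N, if the wrist force passes 120 N, or if a joint passes its speed limit or range.

## Working session

There is one attempt and no reset: what is moved stays moved. The work goes in short steps, Python scripts to look and compute and a shell command to move; the robot and the scene stay as the last step left them, time stands still between calls to the robot, and variables do not carry over. Pictures are saved under pics/ and viewed, and the job is handed in when it is done.

```bash
ls; mkdir -p pics
python3 - <<'E'
from workcell import manip, camera, get_calibration
import cv2,numpy as np
for n in ("scene","top"):
    p,d=camera(n); c=get_calibration(n); print(n,c)
    cv2.imwrite(f"pics/{n}0.png",cv2.cvtColor(p,cv2.COLOR_RGB2BGR)); np.savez(f"pics/{n}0.npz",p=p,d=d)
print(manip.get_obs(), manip.grip_point_offset)
E
```

```text
pics
scene {'vfov': 54.78903860924891, 'cx': 278.35108454389376, 'cy': 209.8976527317458, 'distortion': array([-0.05002429,  0.        ,  0.        ,  0.        ,  0.        ]), 'position': array([1.24741314, 0.3581437 , 0.99232213]), 'rotation': array([ 0.49183447,  0.79047172, -0.30693275, -0.19759957])}
top {'vfov': 47.68153923829249, 'cx': 283.0790547858011, 'cy': 212.11641132413487, 'distortion': array([-0.16792655,  0.        ,  0.        ,  0.        ,  0.        ]), 'position': array([ 0.31906511, -0.01672128,  1.37040626]), 'rotation': array([-0.6999266 ,  0.71102259, -0.05001734,  0.04525364])}
{'clock': 0.1, 'joint_pos': array([-1.14657873,  0.33279401, -0.06470949,  1.46085459,  0.02158577,
        1.34988904, -0.0884936 ]), 'joint_velocities': array([ 0.00069601, -0.00228767, -0.00010944, -0.00101428,  0.00127118,
       -0.00179568, -0.00080843]), 'tau': array([ 7.13488716e-04, -6.26748705e+01,  4.85166698e-02, -3.92432678e+01,
        1.62525085e-02,  6.87665306e-03,  1.30973274e-05]), 'position': array([0.26991082, 0.56334598, 0.23060598]), 'ee_rot': array([ 2.21539632e-01,  9.75151168e-01, -6.13642032e-04, -1.19227775e-04]), 'ft_force': array([ 0.55722163, -0.06481628, -0.18058255]), 'torque': array([-0.01847752, -0.02194752, -0.00718001]), 'grip_width': 0.9987228333987908} -0.0187
```

View pics/scene0.png

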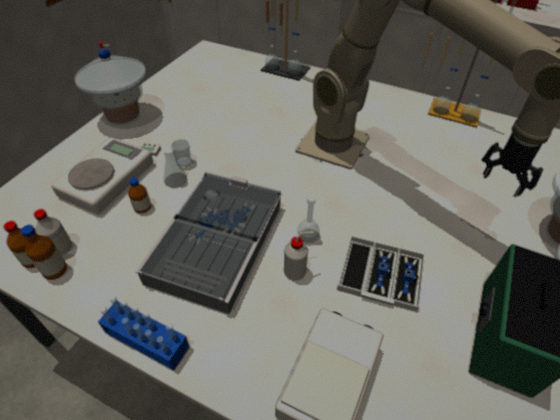

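View pics/top0.png

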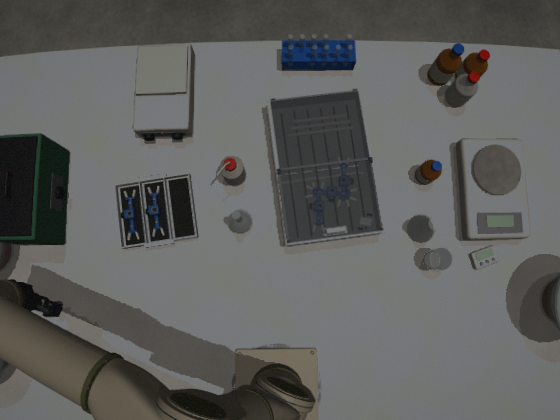

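The scene picture shows the case in the middle (pull around (237,183)) and the tray at (383,272). In the top picture the case is at (325,165), the pull at (337,231) and the tray at (158,210), with its free lane at (181,208). I'll enlarge those areas.

```bash
cat > h.py <<'E'
import numpy as np,cv2
from workcell import get_calibration
from scipy.spatial.transform import Rotation as R
def K(n):
    c=get_calibration(n); f=210/np.tan(np.radians(c['vfov'])/2)
    return c,np.array([[f,0,c['cx']],[0,f,c['cy']],[0,0,1.]])
def ray(n,uv):
    c,k=K(n); q=cv2.undistortPoints(np.array(uv,float).reshape(-1,1,2),k,c['distortion'])[:,0]
    return c['position'],R.from_quat(c['rotation']).apply(np.c_[q,np.ones(len(q))])
def atz(n,uv,z):
    o,r=ray(n,uv); return o+r*((z-o[2])/r[:,2])[:,None]
def proj(n,P):
    c,k=K(n); r=R.from_quat(c['rotation']).inv()
    return cv2.projectPoints(r.apply(np.atleast_2d(P)-c['position']),np.zeros(3),np.zeros(3),k,c['distortion'])[0][:,0]
def cloud(n,d):
    v,u=np.mgrid[0:420,0:560]; o,r=ray(n,np.c_[u.ravel(),v.ravel()])
    return (o+r*d.ravel()[:,None]).reshape(420,560,3)
def crop(p,x0,y0,x1,y1,s,f):
    im=cv2.resize(p[y0:y1,x0:x1],None,fx=s,fy=s,interpolation=cv2.INTER_CUBIC)
    im=cv2.convertScaleAbs(im,alpha=1.8,beta=10)
    cv2.imwrite(f,cv2.cvtColor(im,cv2.COLOR_RGB2BGR))
E
python3 - <<'E'
from h import *
t=np.load('pics/top0.npz'); s=np.load('pics/scene0.npz')
crop(t['p'],262,80,392,255,3.4,'pics/tc.png') 
crop(t['p'],105,160,265,260,5,'pics/tt.png')
crop(s['p'],140,165,290,310,4.1,'pics/sc.png')
C=cloud('top',t['d'])
for uv in [(337,231),(181,208),(318,200),(345,180),(274,97),(357,93),(380,235),(286,245),(231,165),(239,218),(100,150)]:
    print(uv,C[uv[1],uv[0]].round(3))
E
```

```text
(337, 231) [ 0.438 -0.171  0.102]
(181, 208) [0.521 0.27  0.007]
(318, 200) [ 0.527 -0.124  0.075]
(345, 180) [ 0.582 -0.201  0.077]
(274, 97) [ 0.827 -0.006  0.079]
(357, 93) [ 0.843 -0.248  0.067]
(380, 235) [ 0.433 -0.309  0.002]
(286, 245) [ 0.405 -0.034  0.066]
(231, 165) [0.613 0.109 0.145]
(239, 218) [0.468 0.086 0.17 ]
(100, 150) [ 0.705  0.529 -0.003]
```

View pics/tc.png

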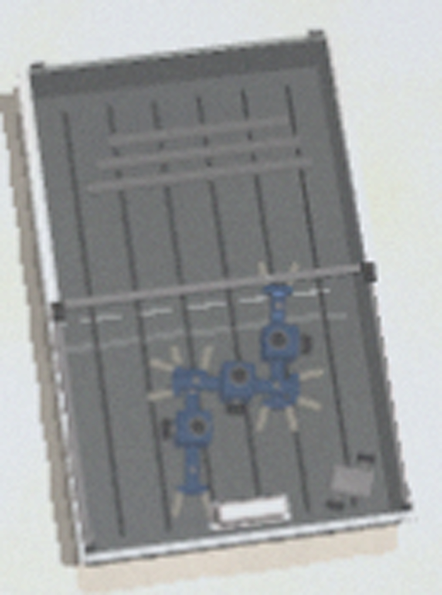

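View pics/tt.png

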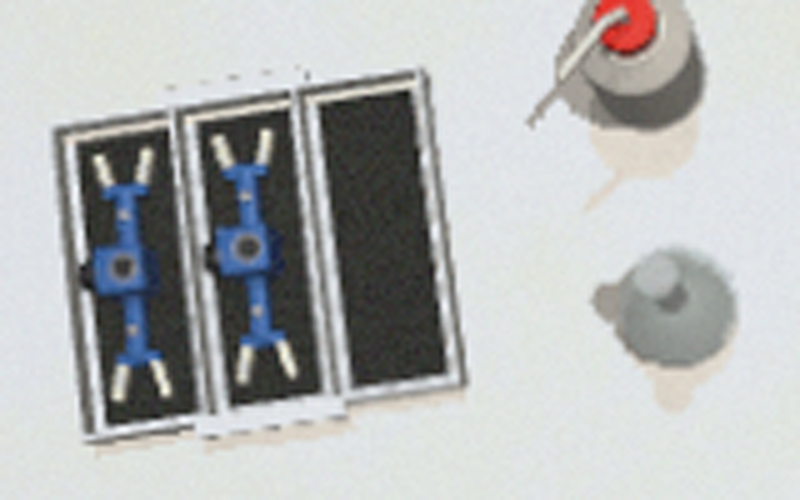

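View pics/sc.png

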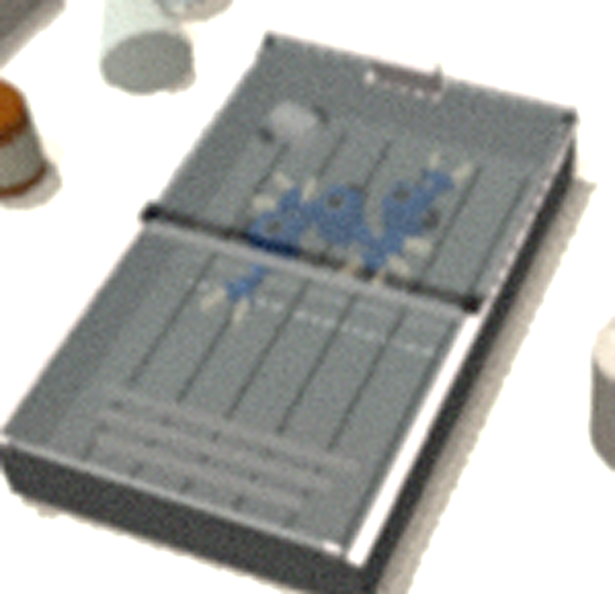

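The crops show these features: the pull at about (250,511) in the top crop, the top clamp's boss at (237,378) with its screw toward the robot, lower bosses at (195,428) and (281,340), and the empty lane as the rightmost one in the tray. Next I'll measure them.

Run:
```python
from h import *
t=np.load('pics/top0.npz'); C=cloud('top',t['d'])
cz=lambda pts:np.array(pts)/3.4-0.35+[262,80]
tz=lambda pts:np.array(pts)/5-0.4+[105,160]
A=atz('top',cz([(37,68),(318,37),(408,513),(86,555)]),.075);print('corners',A.round(4))
print('lens',[np.linalg.norm(A[i]-A[(i+1)%4]).round(4) for i in range(4)], 'x axis yaw',np.degrees(np.arctan2(*(A[0]-A[3])[[1,0]])),np.degrees(np.arctan2(*(A[1]-A[2])[[1,0]])),'front edge',np.degrees(np.arctan2(*(A[3]-A[2])[[1,0]])))
# pull via depth
m=(C[...,2]>.093)&(C[...,2]<.115)&(abs(C[...,0]-.437)<.03)&(abs(C[...,1]+.168)<.05)
P=C[m];print('pull',len(P),np.median(P,0),P.min(0),P.max(0),cv2.minAreaRect((P[:,:2]*1000).astype(np.float32)))
v,u=np.nonzero(m); print(cv2.minAreaRect(np.c_[u,v].astype(np.float32)), atz('top',[[u.mean(),v.mean()]],.102))
cv=(abs(C[...,0]-.5)<.05)&(abs(C[...,1]+.17)<.08); print('cover z',np.median(C[cv][:,2]))
for n,p,z in [('boss',(238,377),.054),('bossbot hole',(238,377),.054),('lowA',(195,428),.04),('lowB',(281,340),.04),('jawL',(187,382),.031),('jawR',(283,390),.031)]:
    print(n,atz('top',cz([p]),z).round(4), C[tuple(cz(p).round().astype(int)[::-1])].round(3))
T=atz('top',tz([(301,93),(424,73),(464,383),(343,402)]),.026);print('lane',T.round(4),T.mean(0).round(4))
L=atz('top',tz([(321,108),(411,93),(448,374),(354,387)]),.004);print('lanefloor',L.round(4),L.mean(0).round(4))
O=atz('top',tz([(55,128),(424,70),(466,385),(87,440)]),.026);print('outer',O.round(4))
for a,b in [(T[3],T[0]),(T[2],T[1]),(O[3],O[0]),(O[2],O[1])]: print(np.degrees(np.arctan2(*(b-a)[[1,0]])),np.linalg.norm(b-a))
for p in [(124,267),(247,248)]: print('laid',atz('top',tz([p]),.04))
```

```text
corners [[ 0.8209 -0.0019  0.075 ]
 [ 0.8471 -0.2416  0.075 ]
 [ 0.4393 -0.2982  0.075 ]
 [ 0.4098 -0.0361  0.075 ]]
lens [np.float64(0.2411), np.float64(0.4118), np.float64(0.2637), np.float64(0.4125)] x axis yaw 4.756099386803061 7.897008874076177 front edge 96.40398540495973
pull 122 [ 0.44027879 -0.16610059  0.1053336 ] [ 0.43058951 -0.19239416  0.09444127] [ 0.45089723 -0.14069238  0.11068353] ((440.9338073730469, -166.57891845703125), (15.968944549560547, 52.788185119628906), 7.133296489715576)
((335.47381591796875, 229.8035125732422), (6.079530715942383, 19.626310348510742), 82.40535736083984) [[ 0.44095549 -0.16683709  0.102     ]]
cover z 0.07799718976148107
boss [[ 0.5569 -0.165   0.054 ]] [ 0.551 -0.163  0.079]
bossbot hole [[ 0.5569 -0.165   0.054 ]] [ 0.551 -0.163  0.079]
lowA [[ 0.5167 -0.1293  0.04  ]] [ 0.51  -0.126  0.078]
lowB [[ 0.5906 -0.204   0.04  ]] [ 0.583 -0.198  0.074]
jawL [[ 0.5574 -0.1244  0.031 ]] [ 0.549 -0.122  0.076]
jawR [[ 0.5494 -0.2054  0.031 ]] [ 0.543 -0.2    0.075]
lane [[0.6063 0.3156 0.026 ]
 [0.6167 0.2431 0.026 ]
 [0.4359 0.218  0.026 ]
 [0.4258 0.2878 0.026 ]] [0.5212 0.2661 0.026 ]
lanefloor [[0.6017 0.3088 0.004 ]
 [0.6097 0.2549 0.004 ]
 [0.4431 0.2312 0.004 ]
 [0.4362 0.2864 0.004 ]] [0.5227 0.2703 0.004 ]
outer [[0.5887 0.4633 0.026 ]
 [0.6185 0.2431 0.026 ]
 [0.4347 0.2168 0.026 ]
 [0.4053 0.4384 0.026 ]]
8.739472925540799 0.18263384849449063
7.916210124384103 0.18258144713794056
7.742518403072181 0.18504831735476515
8.153513273647329 0.1856598095350485
laid [[0.50368297 0.41413155 0.04      ]]
laid [[0.5135508  0.34177506 0.04      ]]
```

```bash
cat > go.py <<'E'
import sys,numpy as np
from workcell import manip
from scipy.spatial.transform import Rotation as R
x,y,z,yaw=map(float,sys.argv[1:5])  # target TCP, yaw of tool y axis (deg)
o=manip.get_obs(); r=R.from_quat(o['ee_rot']); M=r.as_matrix()
s=r.inv().apply(np.array([x,y,z])-o['position'])/.04
cur=np.degrees(np.arctan2(M[1,1],M[0,1])); d=(yaw-cur)
if len(sys.argv)<6: d=(d+180)%360-180
print('pos',o['position'].round(4),'yaw',round(cur,1),'tilt',M[:,2].round(3),'t',round(o['clock'],2),'F',o['ft_force'].round(1),'g',round(o['grip_width'],3))
print('shift',s.round(2),'turn',round(-d/6,2))
print('q',o['joint_pos'].round(2))
E
python3 go.py .45 .2 .25 -83 n
```

```text
pos [0.2699 0.5633 0.2306] yaw 64.4 tilt [-0.001 -0.001 -1.   ] t 0.1 F [ 0.6 -0.1 -0.2] g 0.999
shift [-7.99 -6.25 -0.48] turn 24.57
q [-1.15  0.33 -0.06  1.46  0.02  1.35 -0.09]
```

```bash
python3 -m pendant '[[-1.2,-0.9,-0.1,1.6,0],[-2.4,-1.8,-0.2,3.2,0],[-3.6,-2.7,-0.3,4.8,0],[-4.8,-3.7,-0.4,6.4,0],[-6,-4.6,-0.5,8,0]]' 30; python3 go.py .45 .05 .25 -83
```

```text
clock: 0.72
position: [0.4074, 0.2919, 0.2513]
ee_rot: [0.601, 0.799, -0.0, -0.0]
ft_force: [0.3, -0.1, 0.2]
grip_width: 1.0
pos [0.4074 0.2919 0.2513] yaw 16.1 tilt [-0.  0. -1.] t 0.72 F [ 0.3 -0.1  0.2] g 1.0
shift [-6.11 -0.65  0.03] turn 16.51
q [-0.89  0.04  0.18  1.76 -0.01  1.34 -0.42]
```

```bash
python3 -m pendant '[[-1.2,-0.1,0,1.7,0],[-2.4,-0.2,0,3.4,0],[-3.6,-0.4,0,5.1,0],[-4.8,-0.5,0,6.8,0],[-6,-0.6,0,8.4,0]]'; python3 go.py .441 -.167 .2 -83
```

```text
clock: 1.35
position: [0.4516, 0.0554, 0.2511]
ee_rot: [0.884, 0.467, -0.0, -0.0]
ft_force: [1.2, -1.0, -0.1]
grip_width: 1.001
pos [0.4516 0.0554 0.2511] yaw -34.3 tilt [-0.  0. -1.] t 1.35 F [ 1.2 -1.  -0.1] g 1.001
shift [-4.74  2.92  1.28] turn 8.11
q [-0.65 -0.08  0.41  1.87  0.03  1.34 -0.85]
```

```bash
python3 -m pendant '[[-1,0.6,0.2,1.7,0],[-2,1.2,0.5,3.4,0],[-3,1.8,0.8,5.1,0],[-3.9,2.4,1,6.8,0],[-4.7,2.9,1.3,8.1,0]]'; python3 go.py .441 -.167 .12 -83
python3 - <<'E'
from h import *
from workcell import camera
for n,b in (("top",(290,180,390,260)),("scene",(180,130,300,230))):
    p,d=camera(n); np.savez(f"pics/{n}1.npz",p=p,d=d); crop(p,*b,6,f'pics/{n}1.png')
print(proj('top',[[.441,-.167,.102]]))
E
```

```text
clock: 1.98
position: [0.4425, -0.1653, 0.1991]
ee_rot: [0.998, 0.062, 0.0, -0.0]
ft_force: [0.4, -0.1, -0.9]
grip_width: 1.0
pos [ 0.4425 -0.1653  0.1991] yaw -82.9 tilt [ 0.001  0.    -1.   ] t 1.98 F [ 0.4 -0.1 -0.9] g 1.0
shift [-0.04  0.04  1.98] turn 0.01
q [-0.39 -0.01  0.65  1.92  0.01  1.23 -1.18]
[[335.57620483 229.77757654]]
```

View pics/scene1.png

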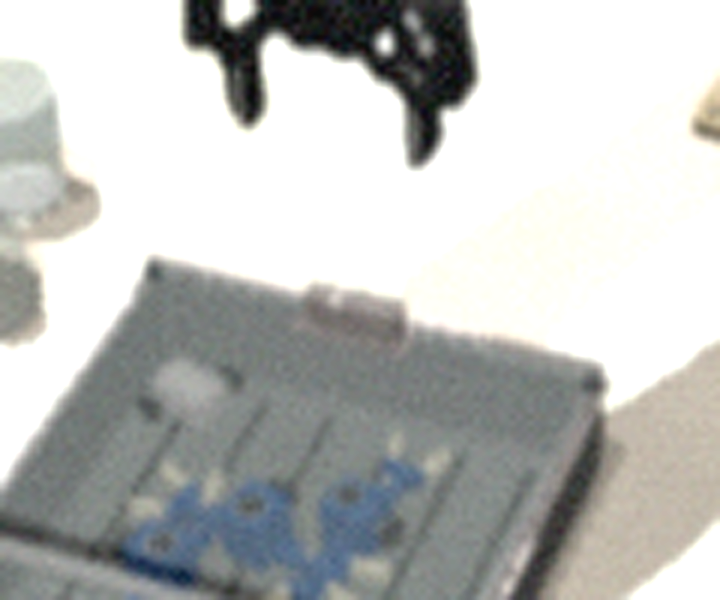

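The fingers (crop (245,115) and (420,155)) straddle the pull (355,312). Next I'll descend.

```bash
python3 -m pendant '[[0,0,0.9,0,0],[0,0,1.8,0,0],[0,0,2.4,0,0],[0,0,2.9,0,0],[0,0,2.9,0,0]]'; python3 go.py .441 -.167 .083 -83;python3 - <<'E'
from h import *
print(proj('scene',[[.441,-.167,.102],[.441,-.167,.088]]))
E
```

```text
clock: 2.7
position: [0.4417, -0.163, 0.0822]
ee_rot: [0.998, 0.065, -0.002, -0.0]
ft_force: [-0.7, -0.3, 0.6]
grip_width: 0.996
pos [ 0.4417 -0.163   0.0822] yaw -82.5 tilt [-0.003  0.    -1.   ] t 2.7 F [-0.7 -0.3  0.6] g 0.996
shift [-0.03  0.1  -0.02] turn 0.08
q [-0.36  0.16  0.66  2.05 -0.12  0.97 -1.07]
[[238.49928904 179.93769819]
 [238.76363073 183.10833553]]
```

```bash
python3 -m pendant '[[0,0.1,0,0,0.2],[0,0.1,0,0,0.5],[0,0.1,0,0,0.6],[0,0.1,0,0,0.6],[0,0.1,0,0,0.6]]' 30; python3 -m pendant '[[0,0,0,0,0.6],[0,0,0,0,0.6]]'; python3 go.py .441 -.167 .083 -83
```

```text
clock: 3.32
position: [0.4442, -0.1673, 0.0845]
ee_rot: [0.998, 0.064, 0.001, -0.0]
ft_force: [-1.6, 2.6, 6.8]
grip_width: 0.646
clock: 3.58
position: [0.4442, -0.1673, 0.0845]
ee_rot: [0.998, 0.064, 0.001, -0.0]
ft_force: [-0.6, 3.6, 6.7]
grip_width: 0.647
pos [ 0.4442 -0.1673  0.0845] yaw -82.6 tilt [ 0.002  0.001 -1.   ] t 3.58 F [-0.6  3.6  6.7] g 0.647
shift [-0.08 -0.02  0.04] turn 0.06
q [-0.35  0.16  0.67  2.05 -0.12  0.97 -1.06]
```

```bash
python3 -m pendant '[[0,0,-0.15,0,0.7],[0,0,-0.3,0,0.7],[0,0,-0.3,0,0.7],[0,0,-0.3,0,0.7]]' 40; python3 go.py .641 -.142 .083 -83
```

```text
clock: 4.08
position: [0.4453, -0.167, 0.0964]
ee_rot: [0.998, 0.065, 0.002, 0.0]
ft_force: [8.2, 2.4, -3.5]
grip_width: 0.646
pos [ 0.4453 -0.167   0.0964] yaw -82.5 tilt [ 0.004  0.    -1.   ] t 4.08 F [ 8.2  2.4 -3.5] g 0.646
shift [4.93 0.02 0.36] turn 0.08
q [-0.36  0.14  0.67  2.04 -0.1   1.   -1.08]
```

Raised by 12 mm and carrying the cover's weight (Fz −3.5 N). Now slide it back.

```bash
python3 -m pendant '[[0.2,0,0,0,0.7],[0.5,0,0,0,0.7],[0.8,0,0,0,0.7],[1.2,0,0,0,0.7],[1.4,0,0,0,0.7]]' ; python3 go.py .641 -.142 .083 -83
```

```text
clock: 4.7
position: [0.5, -0.1605, 0.0952]
ee_rot: [0.998, 0.065, -0.0, 0.0]
ft_force: [-2.0, -0.6, -1.5]
grip_width: 0.65
pos [ 0.5    -0.1605  0.0952] yaw -82.6 tilt [ 0.    -0.001 -1.   ] t 4.7 F [-2.  -0.6 -1.5] g 0.65
shift [ 3.55 -0.01  0.3 ] turn 0.07
q [-0.34  0.27  0.65  1.91 -0.19  1.02 -1.06]
```

```bash
python3 -m pendant '[[0.7,0,0,0,0.7],[1.5,0,0.1,0,0.7],[2.3,0,0.2,0,0.7],[2.9,0,0.2,0,0.7],[3.2,0,0.2,0,0.7]]' ;python3 -m pendant '[[0.2,0,0,0,0.7],[0.4,0,0,0,0.7],[0.45,0,0,0,0.7],[0.45,0,0,0,0.7]]'; python3 go.py .643 -.142 .083 -83
```

```text
clock: 5.32
position: [0.6273, -0.1455, 0.0874]
ee_rot: [0.998, 0.064, 0.001, 0.001]
ft_force: [-1.1, -4.7, 1.0]
grip_width: 0.646
clock: 5.82
position: [0.6424, -0.1438, 0.0869]
ee_rot: [0.998, 0.064, -0.001, 0.001]
ft_force: [-7.4, -5.8, 0.4]
grip_width: 0.646
pos [ 0.6424 -0.1438  0.0869] yaw -82.7 tilt [-0.003 -0.002 -1.   ] t 5.83 F [-7.4 -5.8  0.4] g 0.646
shift [ 0.02 -0.04  0.1 ] turn 0.05
q [-0.27  0.57  0.58  1.55 -0.33  1.12 -1.06]
```

```bash
python3 -m pendant '[[0,0,0,0,0.4],[0,0,0,0,0.1],[0,0,0,0,0],[0,0,-0.1,0,0],[0,0,-0.3,0,0]]' 30 ;python3 -m pendant '[[0,0,-1,0,0],[0,0,-2,0,0],[-1,0,-3,0,0],[-2,0,-3,0,0],[-2,0,-3,0,0]]'
python3 - <<'E'
from h import *
from workcell import camera
for n,b in (("top",(262,80,392,255)),("scene",(140,165,290,310))):
    p,d=camera(n); np.savez(f"pics/{n}2.npz",p=p,d=d); crop(p,*b,4,f'pics/{n}2.png')
E
```

```text
clock: 6.45
position: [0.6436, -0.1414, 0.0996]
ee_rot: [0.998, 0.065, -0.0, -0.0]
ft_force: [-0.1, -1.0, -0.0]
grip_width: 0.998
clock: 7.08
position: [0.5624, -0.1532, 0.2208]
ee_rot: [0.998, 0.063, 0.001, -0.001]
ft_force: [0.0, 0.2, -0.3]
grip_width: 0.997
```

View pics/top2.png

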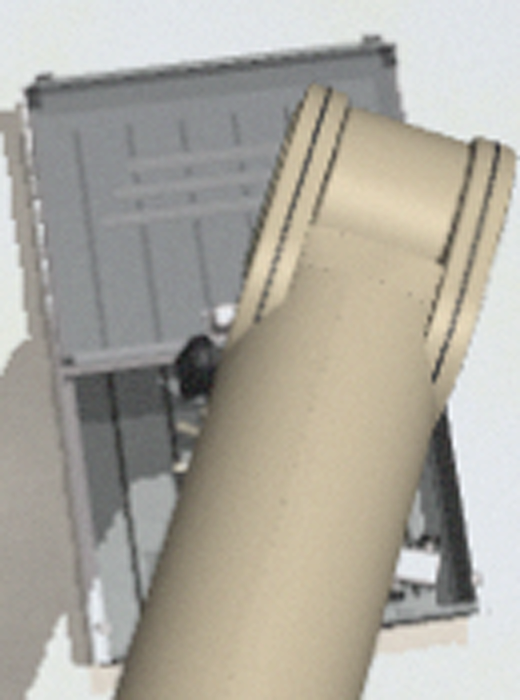

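View pics/scene2.png

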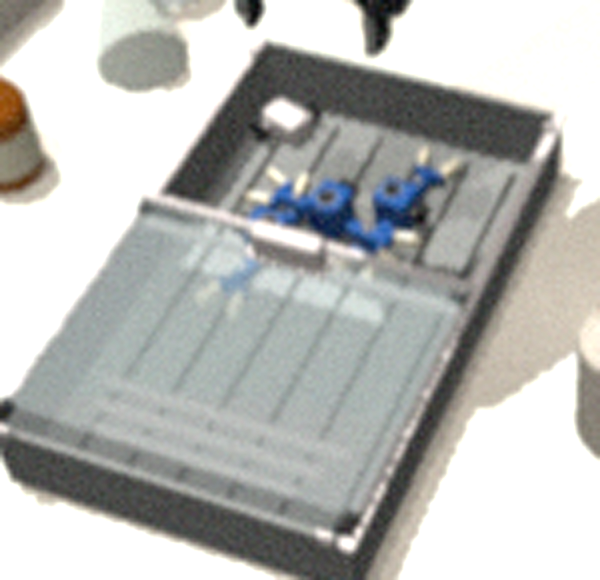

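The cover is fully back and lying down, with the pull at crop (290,245). The arm hides the pile from above, but the scene camera now sees the clamps without the pane: the top boss is at (332,195). Next I'll measure from there.

Run:
```python
from h import *
s=np.load('pics/scene2.npz'); C=cloud('scene',s['d']); p=s['p'].astype(int)
crop(s['p'],195,195,265,235,11,'pics/sc2b.png')
blue=(p[...,2]>p[...,0]*1.5)&(p[...,2]>50)
m=blue&(C[...,0]>.45)&(C[...,0]<.65)&(C[...,1]>-.27)&(C[...,1]<-.08)&(C[...,2]>.0)
P=C[m]; print(len(P),np.histogram(P[:,2],bins=np.arange(0,.08,.004)))
t=m&(C[...,2]>.046); v,u=np.nonzero(t); print(np.c_[u,v,(C[t]*1000).round()].astype(int)[:60])
h=proj('scene',[[.557,-.165,.054],[.557,-.151,.054],[.557,-.179,.054],[.542,-.165,.054],[.572,-.165,.054]]); print(((h-[195,195])*11).round())
```

```text
262 (array([ 0,  3,  0,  4, 17, 19, 12, 24, 41, 33, 35, 17,  7, 26, 23,  1,  0,
        0,  0]), array([0.   , 0.004, 0.008, 0.012, 0.016, 0.02 , 0.024, 0.028, 0.032,
       0.036, 0.04 , 0.044, 0.048, 0.052, 0.056, 0.06 , 0.064, 0.068,
       0.072, 0.076]))
[[ 221  210  544 -174   56]
 [ 222  210  541 -173   54]
 [ 223  210  542 -168   57]
 [ 238  210  513 -132   46]
 [ 220  211  549 -175   56]
 [ 221  211  549 -171   58]
 [ 222  211  548 -168   58]
 [ 223  211  544 -168   54]
 [ 224  211  543 -164   55]
 [ 225  211  541 -162   55]
 [ 226  211  541 -158   56]
 [ 219  212  554 -176   55]
 [ 220  212  552 -174   54]
 [ 221  212  554 -168   60]
 [ 222  212  550 -167   55]
 [ 223  212  549 -164   56]
 [ 224  212  548 -161   57]
 [ 225  212  545 -159   55]
 [ 226  212  546 -155   58]
 [ 227  212  544 -152   57]
 [ 242  212  515 -116   47]
 [ 218  213  563 -174   60]
 [ 219  213  559 -173   57]
 [ 220  213  556 -171   55]
 [ 224  213  552 -158   58]
 [ 225  213  548 -157   55]
 [ 226  213  547 -155   54]
 [ 227  213  545 -152   54]
 [ 217  214  565 -176   57]
 [ 218  214  563 -174   56]

[... 206 characters left out ...]
5  563 -170   53]
 [ 223  215  559 -158   55]
 [ 224  215  560 -153   59]
 [ 225  215  558 -151   57]
 [ 226  215  552 -152   52]
 [ 217  216  569 -174   52]
 [ 218  216  569 -170   55]
 [ 219  216  566 -169   52]
 [ 220  216  567 -164   55]
 [ 221  216  569 -159   60]
 [ 222  216  565 -158   57]
 [ 223  216  565 -154   59]
 [ 224  216  560 -154   53]
 [ 225  216  555 -154   49]
 [ 218  217  567 -173   46]
 [ 219  217  568 -168   50]
 [ 220  217  571 -162   56]
 [ 221  217  564 -163   49]
 [ 222  217  569 -155   57]
 [ 223  217  565 -155   54]
 [ 224  217  565 -151   55]
 [ 204  218  590 -209   47]
 [ 221  218  569 -160   50]]
[[291. 210.]
 [334. 226.]
 [249. 194.]
 [319. 175.]
 [264. 245.]]
```

View pics/sc2b.png

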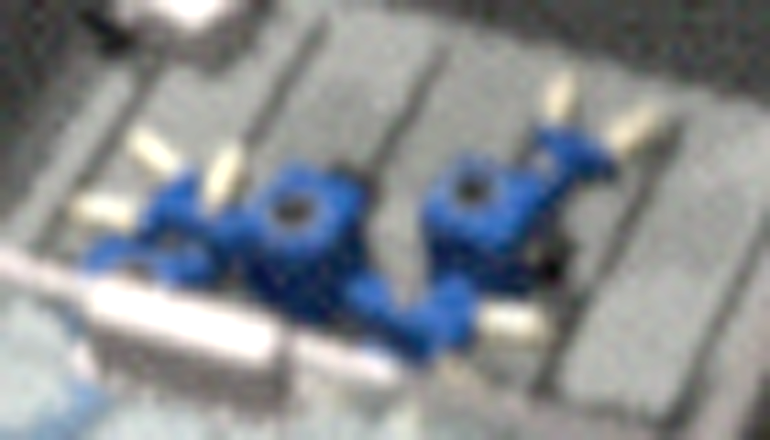

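```bash
python3 go.py .557 -.1645 .12 -95
```

```text
pos [ 0.5646 -0.1515  0.2201] yaw -82.6 tilt [ 0.002  0.001 -1.   ] t 7.17 F [-0.2  0.9 -0.7] g 0.999
shift [-0.23  0.3   2.5 ] turn 2.07
q [-0.36  0.28  0.66  1.62 -0.18  1.3  -1.11]
```

```bash
python3 -m pendant '[[-0.1,0.1,0.5,1,0.3],[-0.2,0.3,1,2,0.3],[-0.23,0.3,1.8,2.1,0.3],[-0.23,0.3,2.4,2.1,0.3],[-0.23,0.3,2.5,2.1,0.3]]' 30; python3 go.py .557 -.1645 .037 -95;  python3 - <<'E'
from h import *
from workcell import camera
for n,b in (("scene",(190,165,275,235)),):
    p,d=camera(n); np.savez(f"pics/{n}3.npz",p=p,d=d); crop(p,*b,8,f'pics/{n}3.png')
E
```

```text
clock: 7.8
position: [0.5565, -0.1645, 0.1177]
ee_rot: [0.999, -0.045, -0.001, 0.0]
ft_force: [0.0, 0.6, 0.3]
grip_width: 0.697
pos [ 0.5565 -0.1645  0.1177] yaw -95.1 tilt [-0.003 -0.    -1.   ] t 7.8 F [0.  0.6 0.3] g 0.697
shift [ 0.02 -0.    2.02] turn -0.02
q [-0.34  0.38  0.67  1.75 -0.26  1.11 -1.25]
```

View pics/scene3.png

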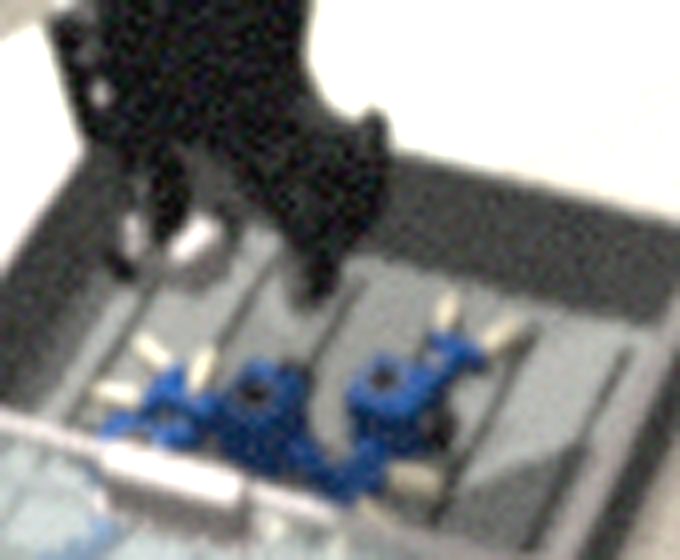

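The fingertips at crop (165,220) and (318,300) straddle the boss at (258,395). Next I'll go down in stages.

```bash
python3 -c "
from h import *
print((proj('scene',[[.5565,-.1645,.12],[.5565,-.1645,.126]])-[190,165])*8)"; python3 -m pendant '[[0,0,0.5,0,0.3],[0,0,1,0,0.3],[0,0,1.4,0,0.3],[0,0,1.7,0,0.3],[0,0,1.7,0,0.3]]'; python3 go.py .557 -.1645 .037 -95
```

```text
[[237.61965388 274.27692636]
 [236.09153714 263.07428098]]
clock: 8.48
position: [0.5561, -0.165, 0.0503]
ee_rot: [0.999, -0.045, -0.001, -0.0]
ft_force: [0.3, -0.5, -0.7]
grip_width: 0.7
pos [ 0.5561 -0.165   0.0503] yaw -95.2 tilt [-0.002  0.    -1.   ] t 8.47 F [ 0.3 -0.5 -0.7] g 0.7
shift [ 0.02 -0.01  0.33] turn -0.03
q [-0.3   0.46  0.63  1.8  -0.32  0.98 -1.2 ]
```

```bash
python3 -m pendant '[[0,0,0.15,0,0.3],[0,0,0.3,0,0.3],[0,0,0.33,0,0.4],[0,0,0.33,0,0.5],[0,0,0.33,0,0.6]]' 40; python3 -m pendant '[[0,0,0,0,0.7],[0,0,0,0,0.8],[0,0,0,0,0.8],[0,0,0,0,0.8]]' 60; python3 go.py .557 -.1645 .037 -95
```

```text
clock: 9.1
position: [0.5568, -0.165, 0.0383]
ee_rot: [0.999, -0.045, 0.0, -0.0]
ft_force: [0.1, 0.9, 0.2]
grip_width: 0.402
clock: 9.6
position: [0.557, -0.1651, 0.0386]
ee_rot: [0.999, -0.045, 0.0, -0.0]
ft_force: [-0.6, 0.6, 6.1]
grip_width: 0.31
pos [ 0.557  -0.1651  0.0386] yaw -95.2 tilt [ 0.001  0.    -1.   ] t 9.6 F [-0.6  0.6  6.1] g 0.31
shift [-0.   -0.02  0.04] turn -0.03
q [-0.29  0.48  0.62  1.81 -0.34  0.96 -1.19]
```

```bash
python3 -m pendant '[[0,0,0,0,0.85],[0,0,-0.1,0,0.85],[0,0,-0.3,0,0.85],[0,0,-0.6,0,0.85],[0,0,-0.6,0,0.85]]' 60; python3 go.py .55 -.165 .25 -95
python3 - <<'E'
from h import *
from workcell import camera
for n,b in (("scene",(190,165,275,235)),):
    p,d=camera(n); np.savez(f"pics/{n}4.npz",p=p,d=d); crop(p,*b,8,f'pics/{n}4.png')
E
```

```text
clock: 10.22
position: [0.5575, -0.1652, 0.0634]
ee_rot: [0.999, -0.045, 0.001, -0.0]
ft_force: [-0.2, 0.5, -3.9]
grip_width: 0.312
pos [ 0.5575 -0.1652  0.0634] yaw -95.2 tilt [ 0.002 -0.    -1.   ] t 10.22 F [-0.2  0.5 -3.9] g 0.312
shift [-0.18  0.01 -4.67] turn -0.03
q [-0.31  0.45  0.64  1.79 -0.31  1.   -1.21]
```

View pics/scene4.png

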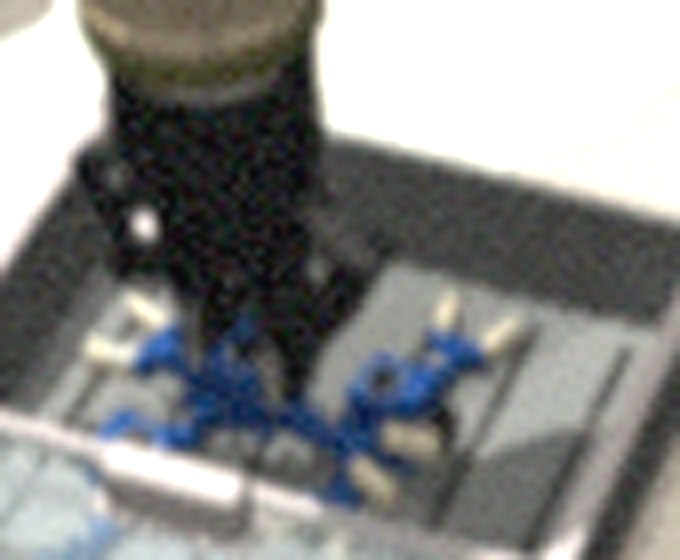

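The clamp hangs from the fingers and the lower bosses are still in place (crop (385,380)). Next I'll lift on up.

```bash
python3 -m pendant '[[0,0,-0.8,0,0.85],[0,0,-1.8,0,0.85],[0,0,-2.9,0,0.85],[0,0,-4,0,0.85],[0,0,-5,0,0.85]]'; python3 go.py .522 .268 .27 8 n
```

```text
clock: 10.9
position: [0.5565, -0.165, 0.2634]
ee_rot: [0.999, -0.045, 0.0, -0.0]
ft_force: [0.7, -0.9, -3.1]
grip_width: 0.314
pos [ 0.5565 -0.165   0.2634] yaw -95.2 tilt [ 0.  0. -1.] t 10.9 F [ 0.7 -0.9 -3.1] g 0.314
shift [ -1.84 -10.7   -0.16] turn -17.2
q [-0.39  0.25  0.72  1.57 -0.17  1.39 -1.31]
```

```bash
python3 -m pendant '[[-0.1,-0.6,-0.1,-1,0.85],[-0.2,-1.4,-0.2,-2.4,0.85],[-0.4,-2.3,-0.2,-3.8,0.85],[-0.5,-3.2,-0.2,-5.2,0.85],[-0.7,-4.1,-0.2,-6.6,0.85]]'; python3 go.py .522 .268 .27 8 n
```

```text
clock: 11.52
position: [0.5433, 0.002, 0.2697]
ee_rot: [0.955, 0.298, -0.0, -0.0]
ft_force: [0.8, -0.6, -3.8]
grip_width: 0.307
pos [0.5433 0.002  0.2697] yaw -55.3 tilt [-0.  0. -1.] t 11.53 F [ 0.8 -0.6 -3.8] g 0.307
shift [ 3.34 -5.77 -0.01] turn -10.55
q [-0.57  0.13  0.54  1.65 -0.07  1.38 -0.99]
```

```bash
python3 -m pendant '[[0.5,-0.9,0,-1.6,0.85],[1,-1.8,0,-3.2,0.85],[1.5,-2.7,0,-4.8,0.85],[2,-3.5,0,-6.4,0.85],[2.5,-4.4,0,-8,0.85]]'; python3 go.py .522 .268 .2 8 n
```

```text
clock: 12.15
position: [0.5265, 0.2034, 0.2697]
ee_rot: [0.751, 0.661, -0.0, -0.0]
ft_force: [0.2, 1.8, -3.0]
grip_width: 0.312
pos [0.5265 0.2034 0.2697] yaw -7.3 tilt [-0. -0. -1.] t 12.15 F [ 0.2  1.8 -3. ] g 0.312
shift [ 1.59 -0.32  1.74] turn -2.55
q [-0.74  0.18  0.33  1.58 -0.06  1.39 -0.53]
```

```bash
python3 -m pendant '[[0.6,-0.1,0.2,-1,0.85],[1.2,-0.2,0.7,-2,0.85],[1.6,-0.3,1.3,-2.5,0.85],[1.6,-0.3,1.7,-2.5,0.85],[1.6,-0.3,1.7,-2.5,0.85]]'; python3 go.py .522 .268 .1 8 n;python3 - <<'E'
from h import *
from workcell import camera
for n,b in (("scene",(320,180,440,320)),("top",(105,150,265,260))):
    p,d=camera(n); np.savez(f"pics/{n}5.npz",p=p,d=d); crop(p,*b,4.2,f'pics/{n}5.png')
E
```

```text
clock: 12.78
position: [0.523, 0.2661, 0.2009]
ee_rot: [0.661, 0.751, -0.001, -0.0]
ft_force: [-0.1, -0.8, -2.1]
grip_width: 0.305
pos [0.523  0.2661 0.2009] yaw 7.3 tilt [-0.002 -0.002 -1.   ] t 12.78 F [-0.1 -0.8 -2.1] g 0.305
shift [ 0.05 -0.01  2.52] turn -0.12
q [-0.77  0.27  0.27  1.62 -0.07  1.27 -0.36]
```

View pics/scene5.png

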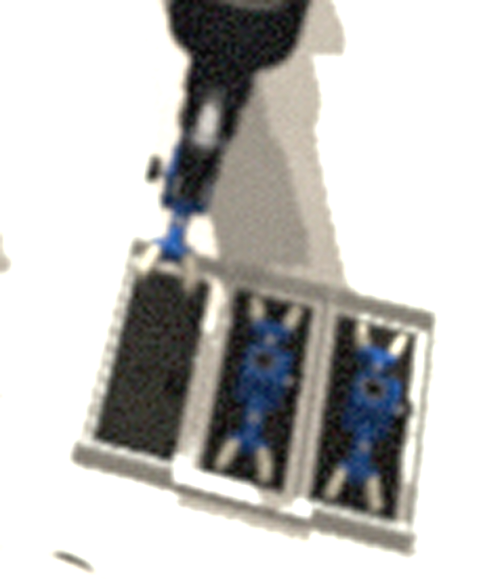

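View pics/top5.png

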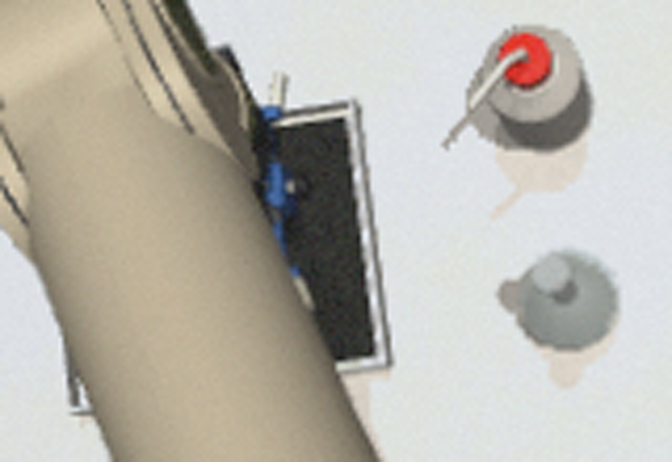

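The clamp hangs over the free lane. Its near prongs show at crop (165,260) in the scene view, and it appears level and parallel to the lane. I'll lower it to just above the walls and check.

```bash
python3 -m pendant '[[0,0,0.8,-0.1,0.85],[0,0,1.8,-0.1,0.85],[0,0,2.6,-0.1,0.85],[0,0,3.2,-0.1,0.85],[0,0,3.4,-0.1,0.85]]'; python3 go.py .522 .268 .026 8 n;python3 - <<'E'
from h import *
from workcell import camera
for n,b in (("scene",(320,200,440,320)),("top",(105,150,265,260))):
    p,d=camera(n); np.savez(f"pics/{n}6.npz",p=p,d=d); crop(p,*b,5,f'pics/{n}6.png')
E
```

```text
clock: 13.5
position: [0.5235, 0.2669, 0.0659]
ee_rot: [0.657, 0.754, -0.0, 0.0]
ft_force: [0.9, -0.2, -3.2]
grip_width: 0.311
pos [0.5235 0.2669 0.0659] yaw 7.9 tilt [-0. -0. -1.] t 13.5 F [ 0.9 -0.2 -3.2] g 0.311
shift [ 0.03 -0.03  1.  ] turn -0.01
q [-0.75  0.4   0.25  1.75 -0.11  1.   -0.32]
```

View pics/scene6.png

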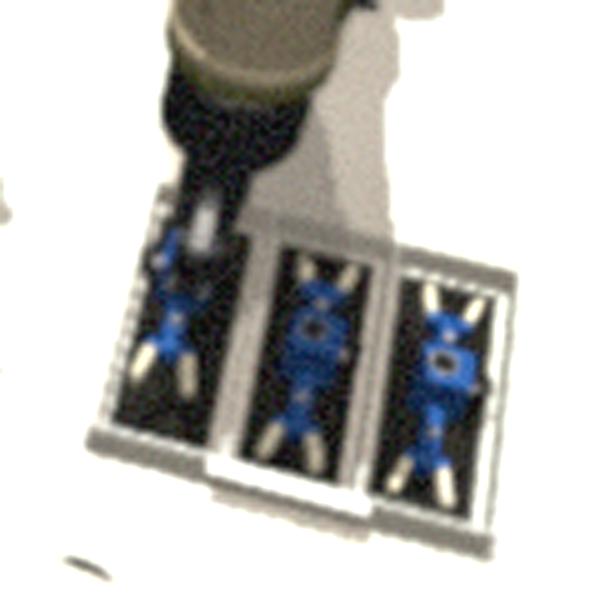

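View pics/top6.png

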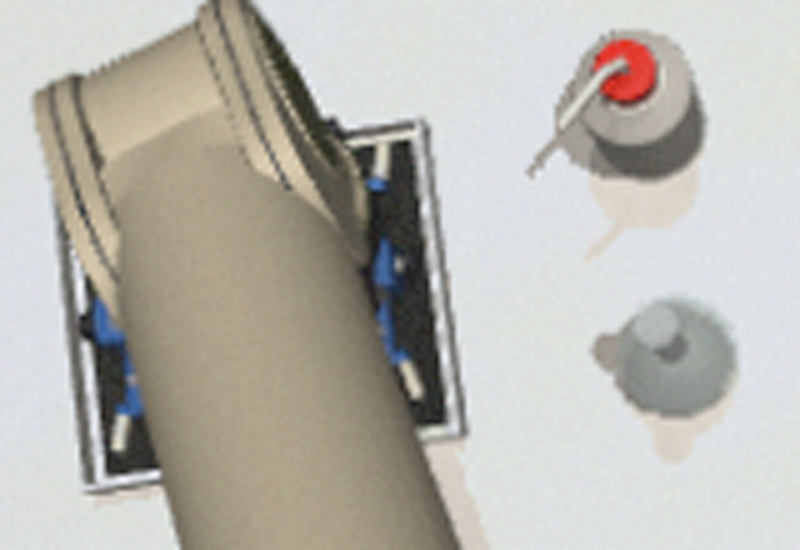

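The clamp is inside the lane outline and parallel to it. I'll lower it slowly and watch the force.

```bash
python3 -m pendant '[[0,0,0.3,0,0.85],[0,0,0.6,0,0.85],[0,0,0.8,0,0.85],[0,0,0.92,0,0.85],[0,0,0.95,0,0.85]]'; python3 -m pendant '[[0,0,0,0,0.85],[0,0,0.03,0,0.85],[0,0,0.06,0,0.85],[0,0,0.06,0,0.85]]'; python3 go.py .522 .268 .024 8 n
```

```text
clock: 14.22
position: [0.5232, 0.2675, 0.0278]
ee_rot: [0.656, 0.755, -0.0, -0.0]
ft_force: [0.8, -0.1, -3.0]
grip_width: 0.312
clock: 14.72
position: [0.5233, 0.2676, 0.0257]
ee_rot: [0.656, 0.755, -0.0, -0.0]
ft_force: [-0.1, -0.5, -2.8]
grip_width: 0.31
pos [0.5233 0.2676 0.0257] yaw 8.0 tilt [-0.  0. -1.] t 14.72 F [-0.1 -0.5 -2.8] g 0.31
shift [ 0.01 -0.03  0.04] turn 0.0
q [-0.74  0.45  0.24  1.78 -0.13  0.92 -0.31]
```

```bash
python3 -m pendant '[[0,0,0.03,0,0.85],[0,0,0.05,0,0.85],[0,0,0.05,0,0.85]]'; python3 -m pendant '[[0,0,0.03,0,0.85],[0,0,0.05,0,0.85],[0,0,0.05,0,0.85]]'
```

```text
clock: 15.1
position: [0.5234, 0.2677, 0.0246]
ee_rot: [0.656, 0.755, 0.0, -0.0]
ft_force: [-3.5, -1.0, 7.7]
grip_width: 0.308
clock: 15.48
position: [0.5235, 0.2677, 0.0245]
ee_rot: [0.656, 0.755, 0.0, -0.0]
ft_force: [-12.6, -7.3, 29.2]
grip_width: 0.312
```

It made contact at z 0.0246 and then pressed a bit hard (29 N). I'll back off and release.

```bash
python3 -m pendant '[[0,0,-0.05,0,0.85],[0,0,-0.05,0,0.85],[0,0,-0.05,0,0.75],[0,0,-0.05,0,0.6],[0,0,-0.05,0,0.5]]' 20; python3 -m pendant '[[0,0,0,0,0.4],[0,0,0,0,0.3],[0,0,0,0,0.3],[0,0,-0.2,0,0.3],[0,0,-0.5,0,0.3]]';python3 -m pendant '[[0,0,-0.8,0,0.3],[0,0,-1.8,0,0.3],[0,0,-3,0,0.3],[0,0,-4,0,0.3],[0,0,-5,0,0.3]]'; python3 go.py .45 .42 .3 8 n
```

```text
clock: 16.1
position: [0.5234, 0.2676, 0.0236]
ee_rot: [0.656, 0.755, 0.0, 0.0]
ft_force: [-0.4, 0.2, -0.1]
grip_width: 0.501
clock: 16.73
position: [0.5233, 0.2675, 0.0444]
ee_rot: [0.656, 0.755, -0.0, -0.0]
ft_force: [0.7, 0.8, 0.4]
grip_width: 0.703
clock: 17.35
position: [0.5232, 0.2674, 0.2464]
ee_rot: [0.656, 0.755, 0.001, 0.0]
ft_force: [0.8, -0.2, 0.0]
grip_width: 0.699
pos [0.5232 0.2674 0.2464] yaw 8.0 tilt [ 0.001  0.001 -1.   ] t 17.35 F [ 0.8 -0.2  0. ] g 0.699
shift [ 4.03 -1.28 -1.34] turn -0.0
q [-0.78  0.24  0.27  1.56 -0.07  1.35 -0.36]
```

Move aside so the tray is visible from above, then check.

```bash
python3 -m pendant '[[1,-0.4,-0.4,0,0.3],[2,-0.8,-0.8,0,0.3],[3.2,-1.2,-1.2,0,0.3],[4.4,-2,-1.4,0,0.3],[5.4,-2.6,-1.4,0,0.3]]';python3 -m pendant '[[1,-1,0,0,0.3],[2,-2,0,0,0.3],[2,-2,0,0,0.3]]'
python3 - <<'E'
from h import *
from workcell import camera,manip
print(manip.get_obs()['position'],manip.get_obs()['ft_force'])
for n,b in (("scene",(140,165,440,320)),("top",(105,80,395,260))):
    p,d=camera(n); np.savez(f"pics/{n}7.npz",p=p,d=d); crop(p,*b,2.6,f'pics/{n}7.png')
crop(p,105,160,265,260,5,'pics/top7t.png')
E
```

```text
clock: 17.98
position: [0.3886, 0.4688, 0.3017]
ee_rot: [0.656, 0.755, 0.001, -0.0]
ft_force: [0.3, 0.1, -0.2]
grip_width: 0.697
clock: 18.35
position: [0.2945, 0.5381, 0.3004]
ee_rot: [0.653, 0.757, -0.0, -0.001]
ft_force: [1.2, 0.4, -0.4]
grip_width: 0.702
[0.29451979 0.53805601 0.30040709] [ 1.24628601  0.39857679 -0.4375609 ]
```

View pics/scene7.png

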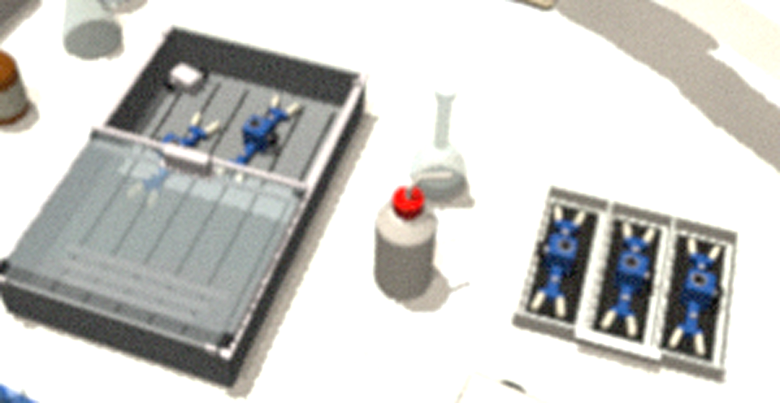

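View pics/top7.png

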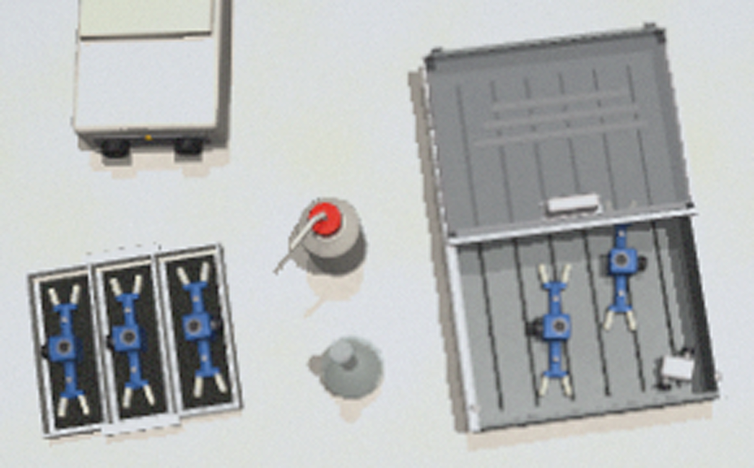

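View pics/top7t.png

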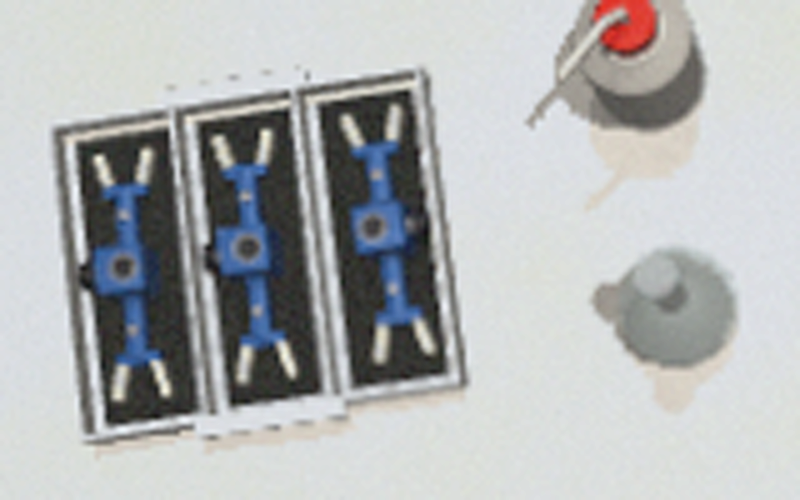

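The clamp lies in the third lane, boss at tray crop (373,227), boss up and parallel to the lane. The cover is open and the two lower clamps look undisturbed. Next come the numbers.

Run:
```python
from h import *
tz=lambda pts:np.array(pts)/5-0.4+[105,160]
b=atz('top',tz([(375,227)]),.04)[0]; print(b)
a=np.radians(8); d=(b-[.522,.268,.04])[:2]; print('along',d@[np.cos(a),np.sin(a)],'across',d@[-np.sin(a),np.cos(a)])
j=atz('top',tz([(374,157),(401,315)]),.017); print('yaw',np.degrees(np.arctan2(*(j[0]-j[1])[[1,0]])))
for n in('top','scene'):
    q=np.load(f'pics/{n}7.npz'); C=cloud(n,q['d']); p=q['p'].astype(int)
    bl=(p[...,2]>p[...,0]*1.5)&(p[...,2]>50)
    for c in [(.5234,.2675),(.5136,.3418),(.5037,.4141)]:
        m=bl&(np.hypot(C[...,0]-c[0],C[...,1]-c[1])<.012); print(n,c,m.sum(),'boss top z',np.median(C[m][:,2]).round(4))
    m=(C[...,2]>.093)&(C[...,2]<.115)&(abs(C[...,0]-.64)<.03)&(abs(C[...,1]+.143)<.05)
    print('pull',C[m].mean(0).round(4))
for c,z in [((195,428),.04),((281,340),.04)]: print((proj('top',atz('top',[np.array(c)/3.4-.35+[262,80]],z))-[105,80])*2.6)
```

```text
[0.52446863 0.26746391 0.04      ]
along 0.002369996716397314 across -0.0008744403424771299
yaw 10.448926446128143
top (0.5234, 0.2675) 27 boss top z 0.04
top (0.5136, 0.3418) 28 boss top z 0.0407
top (0.5037, 0.4141) 30 boss top z 0.0398
pull [ 0.6385 -0.1422  0.1043]
scene (0.5234, 0.2675) 32 boss top z 0.0417
scene (0.5136, 0.3418) 34 boss top z 0.0413
scene (0.5037, 0.4141) 30 boss top z 0.0411
pull [ 0.6425 -0.1411  0.1041]
[[556.40764706 326.38411765]]
[[622.17235294 259.09      ]]
```

```bash
python3 -c "
from workcell import hand_in
print(hand_in())"
```

```text
the job is handed in; nothing more can be done
None
```

The case is open, the top clamp is in the tray's empty lane, and I handed the job in at about 18.5 s of the 58 s limit. `hand_in()` gave no verdict.

**What I did:** I gripped the pull across its 56 mm, raised it about 12 mm over the bumps, slid the cover back to its end stop and let it down. I then took the top clamp by the ends of its boss, lifted it straight up, carried it over the glassware and lowered it into the lane. I released it on contact.

**Last checks:**

| Check | Result |
|---|---|
| Cover travel | pull moved about 0.20 m, cover lying down |
| Clamp centre from lane centre | about 2 mm along, 1 mm across |
| Clamp boss top height | 40 mm (top camera) and 42 mm (scene camera), same as the two clamps already laid |
| Clamp lengthwise | within about 2–3° of the lane |
| Lower clamps | bosses at about the same pixels in the top camera as before |
| Boss head, wash bottle, volumetric flask | look unmoved, but not measured |
| Conical flask, beaker, amber bottle | no final check; the arm did not pass near them |
| Robot | clear, touching nothing |

**Less clean:** the last lowering step pressed the clamp onto the lane floor with about 29 N, so I backed off before opening. The two measures of the clamp's angle differ slightly: the tool's yaw at release read 8.0°, while the picture gives about 10.4°.

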